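# Find the weak spring mount of a microscope's anti-vibration base and lower its service tag

## Robot

A 6-joint arm with a two-finger parallel gripper is mounted at the origin on the work surface. World frame = base frame: x ahead of the robot, y to its left, z up, the work surface at z = 0. Lengths are in m, angles in degrees, forces in N, time in s.
With the tool pointing down it reaches from about 0.4 to 0.825 m from the base axis. Payload 7 kg.
Tool frame: the origin (TCP) lies midway between the tips of the shut fingers; the grasp point (between the pads) lies 19 mm behind it; z points along the fingers, y is the direction in which the jaws open and shut (so a half turn about z gives the same grasp; the last joint's range is limited). The gripper opens to 88 mm and grips with 3 to 60 N. Pads are 19 mm wide; open, the fingers measure 130 mm over their backs; the gripper's body (78 mm by 193 mm) begins 47 mm behind the grasp point.
Start: joints at [84.517, 20.546, 0.682, 0, -70.136, -16.507], TCP at [0.253, 0.626, 0.227] pointing down, gripper open.
Joint ranges: [-176.03, 176.03], [-82.01, 121.73], [-58.28, 71.71], [-173.87, 95.51], [-174.79, -0.11], [-173.66, 173.66]. Speed limits (degrees/s): [136.94, 136.94, 172.46, 180, 180, 180].

## Interface

Orientations are given as [roll, pitch, yaw] about the fixed x, y, z axes, in that order (R = Rz(yaw) Ry(pitch) Rx(roll)).
In Python, from plant import get_state, capture, get_calibration, close_job, boxes_of, cut_out gives the robot as it stands.
- The arm moves only by the tool apply_moves, never from a script. Its argument "commands" is a list of rows, each an object with "grip": the closure, from 0 (fully open) to 1 (shut); "slide": the shift along the tool's x, y, z in m, a list of three; "roll": the turn about the tool's z in degrees. In form: [{"grip": grip, "slide": [x, y, z], "roll": roll}, ...]. A call has 1 to 5 rows; each row is the pose to reach, as a shift and turn from the pose commanded when the call began, along the tool's axes at that moment; what a row does not reach only later rows make up. A row lasts 1/8 s, in which the tool goes at most 62.5 mm and 10.7 degrees, less where a joint would pass 70% of its speed; a pose out of reach is approached as far as the arm can. A call with a gripper value outside its range is refused whole. The fingers move at their own pace and stop on an object; "grip_force" is the grip in N (left out, the last holds). Time passes only in rows, so rows that repeat a pose let the fingers close. It gives the time, the measured TCP pose, the force and the opening at its end, in the units of the state.
- get_state(): the state, without advancing time (a new reading comes with each control period).
- capture(name): name is "scene" or "top"; returns (picture, depth): 400x640x3 uint8, red, green, blue; 400x640 float32, m along the optical axis (not along the pixel's ray), 0 where there is no reading.
- get_calibration(name): a dict with "mtx" (3x3 intrinsics, pixels), "R" (3x3) and "t" (3): a world point X has camera coordinates R X + t. Camera axes: x right, y down, z forward; pixel columns grow to the right and rows downward; lengths in m; the calibration is good to about 2 mm. A picture is of the moment at which its call begins. get_calibration takes no time and is no camera call.
- close_job(): hands the job in, once; it reports no verdict.
Trained networks look in the newest picture that a camera, given by its name, has taken for a name from the list of things; names that differ only in an ending like _2 or _b are one class to them, and where a whole thing is asked for, a point or a joint stands for the part that bears it (a point fixed in the world has none). Each returns a list of dicts, best first, with "score" (0 to 1); they miss things now and then, are a little off and sometimes report something else, mostly with a low value. They report only what shows in the picture. A call takes as long as a camera call.
- boxes_of(name, camera): "position" ([x, y, z] in m, in the coordinates of the camera as it stood for that picture, good to about 4 mm: the middle of the surface that is visible of it).
- cut_out(name, camera): "mask" (400x640 bool, what is visible of it).
The state is a dict: "time_s": time; "joints": joint angles; "qd": joint speeds; "joint_torque": joint torques, N m; "tcp_pos": TCP position; "eef_rot": TCP orientation; "contact_force": force on the tool from outside, world axes, zero at the start; "moment": the same for the moment, N m; "gripper_width": finger opening in m.
Only numpy, scipy, OpenCV 4.12 (cv2) and the standard library are available. Lean on these libraries where they do the work, as an engineer would, in place of code of your own. Each camera call takes 0.05 s, during which the arm holds its last target.

## Task

The microscope's anti-vibration base is open for service, and one of its three spring mounts has gone softer than the other two. With the fingertips, press each mount's round pad well down (about 5 millimetres) and let it come up again to feel which is the softest; when all three have been tried, push the orange tag of the softest mount down until it lies flat on its bracket. Leave the other two tags standing up, and do not pick up or shift anything that lies around.

Things in the scene. Friction and masses are not known exactly. Their poses are not given: they have to be found in the camera images.
- base_plate: The flat grey steel bottom plate of a microscope's anti-vibration base, opened for service: 270 x 480 x 14 mm, fixed to the bench. Origin at the centre of its underside; x across its 270 mm, y along its 480 mm, z up. Its top face is 14 mm above the bench. Three spring mounts stand on it in a triangle, 170 to 255 mm apart.
- mount_a: One of three spring mounts that look alike, each in any of three places: 70 mm square flange bolted to the base plate, dark cup, coil spring, round pad on top. Origin: centre of the flange's underside, on the base plate's top face. z up, +y points from the mount to its tag, whose 30 mm wide bracket reaches to y = 76 mm. The tag's hinge is at x 0, y 52, z 36 mm, its axis along x.
- pad_a_top (a point): Centre of the flat top of mount_a's round pad (dark rubber, 50 mm diameter), 60 mm above the mount's origin at rest. It moves with the pad.
- pad_a (a joint): How far mount_a's pad is pressed down, in m: 0 at the start, 0.012 at its stop. Under 6 N a sound pad sinks about 3 mm, the soft one about 8 mm; at 5 mm they push back with 8 to 11 N and about 4 N. A friction damper, alike in all three, stops a released pad short of its start: a sound one 1 to 1.6 mm low, the soft one, pressed 4 mm or more, 3 to 4 mm low.
- tag_a_tip (a point): Middle of the free end of mount_a's tag, an orange plastic flap 30 mm wide, 45 mm long, 3 mm thick, with a white patch, hinged at the mount's side. At the start it slants up and away from the mount, 26 to 31 degrees above level, its tip 55 to 60 mm above the mount's origin. The point moves with it.
- tag_a (a joint): Angle of mount_a's tag in rad: 0 to 0.1 at the start (raised), growing as it is pushed down, 0.55 when it lies flat and level on its bracket, upper face 37.5 mm above the mount's origin. The stiff hinge takes 2 to 3 N, pushed from above 20 mm out from the hinge, and stays where it is left.
- mount_b: One of three spring mounts that look alike, each in any of three places: 70 mm square flange bolted to the base plate, dark cup, coil spring, round pad on top. Origin: centre of the flange's underside, on the base plate's top face. z up, +y points from the mount to its tag, whose 30 mm wide bracket reaches to y = 76 mm. The tag's hinge is at x 0, y 52, z 36 mm, its axis along x.
- pad_b_top (a point): Centre of the flat top of mount_b's round pad (dark rubber, 50 mm diameter), 60 mm above the mount's origin at rest. It moves with the pad.
- pad_b (a joint): How far mount_b's pad is pressed down, in m: 0 at the start, 0.012 at its stop. Under 6 N a sound pad sinks about 3 mm, the soft one about 8 mm; at 5 mm they push back with 8 to 11 N and about 4 N. A friction damper, alike in all three, stops a released pad short of its start: a sound one 1 to 1.6 mm low, the soft one, pressed 4 mm or more, 3 to 4 mm low.
- tag_b_tip (a point): Middle of the free end of mount_b's tag, an orange plastic flap 30 mm wide, 45 mm long, 3 mm thick, with a white patch, hinged at the mount's side. At the start it slants up and away from the mount, 26 to 31 degrees above level, its tip 55 to 60 mm above the mount's origin. The point moves with it.
- tag_b (a joint): Angle of mount_b's tag in rad: 0 to 0.1 at the start (raised), growing as it is pushed down, 0.55 when it lies flat and level on its bracket, upper face 37.5 mm above the mount's origin. The stiff hinge takes 2 to 3 N, pushed from above 20 mm out from the hinge, and stays where it is left.
- mount_c: One of three spring mounts that look alike, each in any of three places: 70 mm square flange bolted to the base plate, dark cup, coil spring, round pad on top. Origin: centre of the flange's underside, on the base plate's top face. z up, +y points from the mount to its tag, whose 30 mm wide bracket reaches to y = 76 mm. The tag's hinge is at x 0, y 52, z 36 mm, its axis along x.
- pad_c_top (a point): Centre of the flat top of mount_c's round pad (dark rubber, 50 mm diameter), 60 mm above the mount's origin at rest. It moves with the pad.
- pad_c (a joint): How far mount_c's pad is pressed down, in m: 0 at the start, 0.012 at its stop. Under 6 N a sound pad sinks about 3 mm, the soft one about 8 mm; at 5 mm they push back with 8 to 11 N and about 4 N. A friction damper, alike in all three, stops a released pad short of its start: a sound one 1 to 1.6 mm low, the soft one, pressed 4 mm or more, 3 to 4 mm low.
- tag_c_tip (a point): Middle of the free end of mount_c's tag, an orange plastic flap 30 mm wide, 45 mm long, 3 mm thick, with a white patch, hinged at the mount's side. At the start it slants up and away from the mount, 26 to 31 degrees above level, its tip 55 to 60 mm above the mount's origin. The point moves with it.
- tag_c (a joint): Angle of mount_c's tag in rad: 0 to 0.1 at the start (raised), growing as it is pushed down, 0.55 when it lies flat and level on its bracket, upper face 37.5 mm above the mount's origin. The stiff hinge takes 2 to 3 N, pushed from above 20 mm out from the hinge, and stays where it is left.
- clamp_screw: Loose bystander: a knurled steel clamp screw standing on its head on the base plate, head 26 mm diameter x 12 mm, shank 12 mm diameter, 46 mm tall in all. Origin at the centre of its underside.
- objective: Loose bystander: a microscope objective lens, steel with a blue band, 32 mm diameter, 50 mm tall, standing on the bench at the -y side of the base plate. Origin at the centre of its underside.
- oil_bottle: Loose bystander: a small amber bottle, 32 mm diameter, 70 mm tall, standing on the bench at the +y side of the base plate. Origin at the centre of its underside.
- screwdriver: Loose bystander: a screwdriver with a red handle, 170 mm long, lying on the bench beyond the base plate's far side. Origin at the middle of its underside.

How it is judged (in metres and radians):
On the way, in this order (a step that is already met when the one before it is completed fails the run):
1. each of the three pads has been pressed down (in any order), all the tags still up (value of joint each of pad_a, pad_b, pad_c above 0.0005 m and value of joint each of tag_a, tag_b, tag_c below 0.2 rad), for 0.1 s.
2. then the tag of the softest mount (the one whose released pad rests more than 2.3 mm low) is pushed down flat (((value of joint tag_a above 0.45 rad and value of joint pad_a between 0.0023 and 0.006 m and value of joint each of tag_b, tag_c below 0.2 rad and value of joint pad_b between 0.0005 and 0.0023 m and value of joint pad_c between 0.0005 and 0.0023 m) or (value of joint tag_b above 0.45 rad and value of joint pad_b between 0.0023 and 0.006 m and value of joint each of tag_a, tag_c below 0.2 rad and value of joint pad_a between 0.0005 and 0.0023 m and value of joint pad_c between 0.0005 and 0.0023 m) or (value of joint tag_c above 0.45 rad and value of joint pad_c between 0.0023 and 0.006 m and value of joint each of tag_a, tag_b below 0.2 rad and value of joint pad_a between 0.0005 and 0.0023 m and value of joint pad_b between 0.0005 and 0.0023 m))), for 0.2 s.
At the end, for the whole second after the job is handed in: The softest mount's tag lies flat (within 0.1 rad), the other two are up (turned less than 0.2 rad). All pads were pressed and let up: the soft one rests 2.3 to 6 mm low, the sound ones 0.5 to 2.3 mm, as their dampers leave them. The four bystanders are within 20 mm of their places (((value of joint tag_a above 0.45 rad and value of joint pad_a between 0.0023 and 0.006 m and value of joint each of tag_b, tag_c below 0.2 rad and value of joint pad_b between 0.0005 and 0.0023 m and value of joint pad_c between 0.0005 and 0.0023 m) or (value of joint tag_b above 0.45 rad and value of joint pad_b between 0.0023 and 0.006 m and value of joint each of tag_a, tag_c below 0.2 rad and value of joint pad_a between 0.0005 and 0.0023 m and value of joint pad_c between 0.0005 and 0.0023 m) or (value of joint tag_c above 0.45 rad and value of joint pad_c between 0.0023 and 0.006 m and value of joint each of tag_a, tag_b below 0.2 rad and value of joint pad_a between 0.0005 and 0.0023 m and value of joint pad_b between 0.0005 and 0.0023 m)) and distance of each of clamp_screw, objective, oil_bottle, screwdriver from where it was at the start of the episode below 0.02 m); the robot touches nothing.
It fails at once if the tag of a sound mount, or of one not yet tried, is pushed down ((value of joint tag_a above 0.25 rad and value of joint pad_a below 0.0023 m) or (value of joint tag_b above 0.25 rad and value of joint pad_b below 0.0023 m) or (value of joint tag_c above 0.25 rad and value of joint pad_c below 0.0023 m)).
It fails at once if a bystander is picked up, knocked over or shifted by more than 20 mm (distance of any of clamp_screw, objective, oil_bottle, screwdriver from where it was at the start of the episode above 0.02 m or angle between any of clamp_screw, objective, oil_bottle's own z axis and vertical above 0.5 rad).
It also fails if it takes over 58 s, if anything falls off the work surface, if the arm or the gripper's body presses on something with over 40 N, if the wrist force passes 120 N, or if a joint passes its speed limit or range.

## Working session

There is one attempt and no reset: what is moved stays moved. The work goes in short steps, Python scripts to look and compute and a tool call to move; the robot and the scene stay as the last step left them, time stands still between calls to the robot, and variables do not carry over. Pictures are saved under pics/ and viewed, and the job is handed in when it is done.

Besides the shell and the picture viewer there is one more tool, called after "Emit:" by a JSON object that holds its "method" and its "body". apply_moves: Moves the arm, as the interface text tells. Its arguments: {"type":"object","properties":{"commands":{"type":"array"},"grip_force":{"type":"number"}},"required":["commands"]}

```bash
mkdir -p pics; ls; python3 - <<'E'
from plant import *
import cv2,numpy as np
s=get_state();print(s)
for n in("scene","top"):
    p,d=capture(n);cv2.imwrite(f"pics/{n}0.png",p[:,:,::-1]);np.save(f"{n}_d.npy",d);np.save(f"{n}_p.npy",p)
    c=get_calibration(n);print(n,c)
E
```

```text
pics
{'time_s': 0.0, 'joints': array([ 8.45181258e+01,  2.05916990e+01,  6.33750336e-01, -2.03805284e-02,
       -7.01370939e+01, -1.65083449e+01]), 'qd': array([ 0.05891378,  0.02777566, -0.03465918,  0.00678652, -0.07438061,
        0.0505214 ]), 'joint_torque': array([ 2.09843631e-03, -5.82705474e+01,  2.93064952e+01,  6.99726373e+00,
        7.04070000e-03, -1.56944425e-04]), 'tcp_pos': array([0.25257609, 0.62542532, 0.22561873]), 'eef_rot': array([ 1.79903431e+02, -8.64025513e-03, -2.19971524e+01]), 'contact_force': array([ 0.64002211, -1.05061336,  0.26841216]), 'moment': array([-0.00397636,  0.02558416, -0.01207086]), 'gripper_width': 0.08774604087206118}
scene {'mtx': array([[445.95637506,   0.        , 323.37376579],
       [  0.        , 445.95637506, 192.33819031],
       [  0.        ,   0.        ,   1.        ]]), 'R': array([[-0.74537803,  0.66632531, -0.02054694],
       [ 0.3860512 ,  0.4063145 , -0.8281745 ],
       [-0.54348511, -0.62523524, -0.56009359]]), 't': array([ 0.44251864, -0.18522326,  1.65213923])}
top {'mtx': array([[390.08986131,   0.        , 320.05564971],
       [  0.        , 390.08986131, 193.6505496 ],
       [  0.        ,   0.        ,   1.        ]]), 'R': array([[ 4.40089960e-03, -9.99764442e-01, -2.12530417e-02],
       [-9.82196911e-01, -3.30159221e-04, -1.87853984e-01],
       [ 1.87802716e-01,  2.17013984e-02, -9.81967000e-01]]), 't': array([0.06084995, 0.63919223, 0.88241541])}
```

View pics/top0.png

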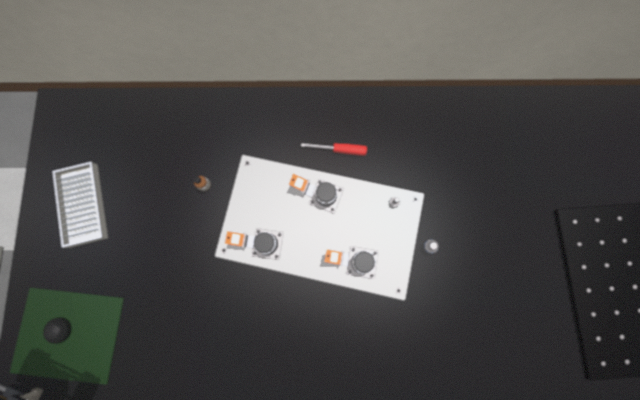

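View pics/scene0.png

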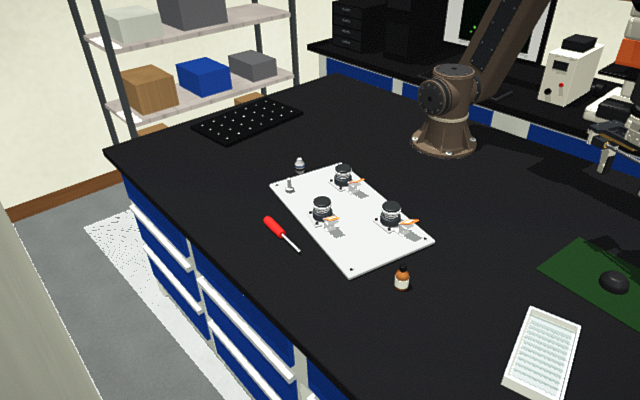

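The top view shows three pads at (325,194), (265,243) and (362,262), each with its tag to the left. The clamp screw is at (393,203), the objective at (431,246) and the bottle at (202,184).

```bash
cat > h.py <<'E'
import numpy as np,cv2
from plant import *
def world(n,u,v,d):
    c=get_calibration(n);K=c["mtx"]
    x=np.stack([(u-K[0,2])/K[0,0]*d,(v-K[1,2])/K[1,1]*d,d],-1)
    return (x-c["t"])@c["R"]
def cloud(n,d):
    v,u=np.mgrid[0:400,0:640];return world(n,u.astype(float),v.astype(float),d.astype(float))
E
python3 - <<'E'
from h import *
d=np.load("top_d.npy");p=np.load("top_p.npy").astype(int)
W=cloud("top",d)
np.set_printoptions(precision=4,suppress=True)
def roi(u,v,r): 
    m=np.zeros((400,640),bool);m[v-r:v+r,u-r:u+r]=1;return m
for u,v in[(325,194),(265,243),(362,262)]:
    m=roi(u,v,17)&(W[...,2]>.066)&(p.max(2)<110)
    P=W[m]; z=np.median(P[:,2])
    mm=(m&(abs(W[...,2]-z)<.006)).astype(np.uint8)
    c,r=cv2.minEnclosingCircle(np.argwhere(mm)[:,::-1].astype(np.int32))
    print("pad",world("top",np.array(c[0]),np.array(c[1]),np.median(d[mm>0])),W[mm>0].mean(0),"n",mm.sum(),"r",r*np.median(d[mm>0])/390,np.percentile(P[:,2],[5,50,95]))
for u,v in[(298,184),(236,240),(332,258)]:
    m=roi(u,v,16)&(p[...,0]-p[...,2]>60)
    P=W[m];print("tag orange",P.mean(0),P.min(0),P.max(0),m.sum())
m=(p.min(2)>180)&(W[...,0]>.2)&(abs(W[...,1])<.4)&(W[...,2]<.03)&(W[...,2]>.005)
mm=cv2.morphologyEx(m.astype(np.uint8),cv2.MORPH_OPEN,np.ones((5,5)))
n,l,st,_=cv2.connectedComponentsWithStats(mm);k=1+st[1:,4].argmax();P=W[l==k]
print("plate",np.median(P[:,2]),cv2.minAreaRect(P[:,:2].astype(np.float32)))
for u,v in[(393,203),(431,246),(202,184)]:
    m=roi(u,v,12)&(W[...,2]>.03);print("obst",W[m].mean(0),W[m].min(0),W[m].max(0))
E
```

```text
return _methods._mean(a, axis=axis, dtype=dtype,
  ret = ret.dtype.type(ret / rcount)
  ret = ret.dtype.type(ret / rcount)
<stdin>:12: RuntimeWarning: Mean of empty slice.
  ret = um.true_divide(
Traceback (most recent call last):
IndexError: index -1 is out of bounds for axis 0 with size 0
```

```bash
python3 - <<'E'
from h import *
p=np.load("top_p.npy");q=p[140:310,190:450,::-1]
cv2.imwrite("pics/crop.png",cv2.resize(q,None,fx=3,fy=3,interpolation=cv2.INTER_CUBIC))
E
```

```text
(no output)
```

View pics/crop.png

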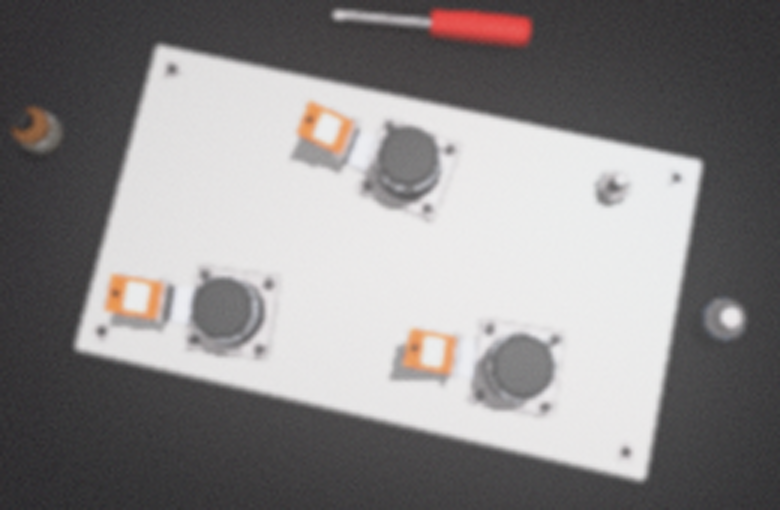

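The enlarged crop shows pads at about (410,157), (224,307) and (523,366), with the tags up and to their left (world +y). My height filter found no pixels, so I'll check the depth itself.

```bash
python3 - <<'E'
from h import *
d=np.load("top_d.npy");p=np.load("top_p.npy").astype(int)
W=cloud("top",d)
np.set_printoptions(precision=4,suppress=True)
for u,v in[(326,192),(264,242),(364,262),(300,182),(236,239),(333,258),(300,220),(380,230),(393,203),(431,246),(202,184),(340,230)]:
    print(u,v,d[v,u],W[v,u],p[v,u])
E
```

```text
326 192 0.9302892 [0.6405 0.0479 0.0748] [125 124 123]
264 242 0.9104305 [0.5214 0.1924 0.0754] [112 111 113]
364 262 0.89920676 [ 0.4764 -0.0399  0.0731] [129 129 128]
300 182 0.95129603 [0.6682 0.1114 0.0601] [234 236 236]
236 239 0.92762285 [0.5292 0.2618 0.061 ] [234 235 236]
333 258 0.91155845 [0.4855 0.0314 0.0639] [236 237 237]
300 220 0.9796037 [0.5806 0.1135 0.0146] [233 232 232]
380 230 0.9700579 [ 0.5559 -0.0861  0.0152] [236 236 235]
393 203 0.9673488 [ 0.6215 -0.118   0.0298] [129 126 129]
431 246 0.92620784 [ 0.5148 -0.2014  0.0494] [222 222 223]
202 184 0.96955246 [0.6662 0.3563 0.0465] [141  96  64]
340 230 0.97637576 [0.556  0.0131 0.011 ] [236 235 235]
```

```bash
python3 - <<'E'
from h import *
d=np.load("top_d.npy");p=np.load("top_p.npy").astype(int)
W=cloud("top",d);np.set_printoptions(precision=4,suppress=True)
yy,xx=np.mgrid[0:400,0:640]
pads=[(326,192),(264,242),(364,262)];tags=[(300,182),(236,239),(333,258)]
for (u,v),(a,b) in zip(pads,tags):
    m=(np.hypot(xx-u,yy-v)<17)&(W[...,2]>.066)&(W[...,2]<.085)
    mm=cv2.morphologyEx(m.astype(np.uint8),cv2.MORPH_OPEN,np.ones((3,3)))
    c,r=cv2.minEnclosingCircle(np.argwhere(mm)[:,::-1].astype(np.int32))
    P=W[mm>0];print("pad",c,P.mean(0),"med z",np.median(P[:,2]),"n",mm.sum(),"r_area",np.sqrt(mm.sum()/np.pi)*.915/390)
    pc=P.mean(0)
    m=(np.hypot(xx-a,yy-b)<18)&((p[...,0]-p[...,2]>60))
    T=W[m]
    m2=cv2.morphologyEx(m.astype(np.uint8),cv2.MORPH_CLOSE,np.ones((9,9)))>0
    m2&=(W[...,2]>.04)
    T=W[m2];tc=T.mean(0);yaw=np.degrees(np.arctan2(*(tc-pc)[[1,0]]))
    A=np.c_[T[:,:2]-tc[:2],np.ones(len(T))];k=np.linalg.lstsq(A,T[:,2],rcond=None)[0]
    rect=cv2.minAreaRect(T[:,:2].astype(np.float32))
    print(" tag",tc,m2.sum(),"dist",np.linalg.norm((tc-pc)[:2]),"dir",yaw,"slope",np.degrees(np.arctan(np.hypot(*k[:2]))),np.degrees(np.arctan2(k[1],k[0])),rect)
m=(p.min(2)>180)&(W[...,0]>.2)&(abs(W[...,1])<.4)&(W[...,2]<.03)&(W[...,2]>.0)
mm=cv2.morphologyEx(m.astype(np.uint8),cv2.MORPH_CLOSE,np.ones((5,5)));mm=cv2.morphologyEx(mm,cv2.MORPH_OPEN,np.ones((5,5)))
n,l,st,_=cv2.connectedComponentsWithStats(mm);k=1+st[1:,4].argmax();P=W[l==k]
print("plate",np.median(P[:,2]),cv2.minAreaRect(P[:,:2].astype(np.float32)))
for u,v in[(393,203),(431,246),(202,184)]:
    m=(np.hypot(xx-u,yy-v)<12)&(W[...,2]>.025);print("obst",W[m].mean(0),W[m].min(0),W[m].max(0))
E
```

```text
pad (326.1111145019531, 191.88888549804688) [0.6416 0.0475 0.0732] med z 0.07346694433296133 n 345 r_area 0.024586182342687633
 tag [0.6659 0.1159 0.0679] 194 dist 0.07253533356149179 dir 70.38313063941743 slope 72.9242286227829 179.82731573775035 ((0.5719057321548462, 0.09215463697910309), (0.2383728176355362, 0.04186820238828659), 14.577240943908691)
pad (264.5, 242.5) [0.5211 0.1929 0.0734] med z 0.0735330218554312 n 360 r_area 0.025114977942765935
 tag [0.5293 0.262  0.077 ] 213 dist 0.0696041169910787 dir 83.21998625670903 slope 73.75704092512407 -113.8238161195897 ((0.5056562423706055, 0.16083106398582458), (0.25169697403907776, 0.030243100598454475), 76.62100219726562)
pad (364.1590881347656, 261.7954406738281) [ 0.4771 -0.0404  0.0733] med z 0.07348486395261195 n 387 r_area 0.02603976336001425
 tag [0.4884 0.0315 0.0642] 191 dist 0.07274619288167994 dir 81.05776699542633 slope 30.23769266807413 79.29114236817014 ((0.4885372519493103, 0.031099796295166016), (0.03615913540124893, 0.02840949036180973), 80.65899658203125)
plate 0.013871888178519086 ((0.5703614354133606, 0.06314446032047272), (0.47786760330200195, 0.26740604639053345), 77.55931854248047)
obst [ 0.6223 -0.1189  0.0511] [ 0.4618 -0.1363  0.0251] [0.6373 0.0419 0.9879]
obst [ 0.5153 -0.2013  0.0526] [ 0.4618 -0.2236  0.0269] [0.5326 0.0419 0.9879]
obst [0.6698 0.3565 0.055 ] [0.4618 0.0419 0.0252] [0.6875 0.3781 0.9879]
```

Pad centres come out at z 0.0735, where the geometry says 0.074, with r about 25 mm. The plate measures 478x267 at z 0.014, so the measurements agree with the given sizes. Next I move above the pad at (0.521, 0.193) with the fingers shut.

Emit:
{"method": "apply_moves", "body": {"commands": [{"grip": 1, "slide": [0.045, 0.035, 0], "roll": 0}, {"grip": 1, "slide": [0.09, 0.07, 0], "roll": 0}, {"grip": 1, "slide": [0.135, 0.1, 0], "roll": 0}, {"grip": 1, "slide": [0.18, 0.133, 0], "roll": 0}, {"grip": 1, "slide": [0.225, 0.166, 0], "roll": 0}], "grip_force": 20}}

```text
time_s: 0.72
tcp_pos: [0.3998, 0.3859, 0.2263]
eef_rot: [180.0, 0.0, -22.0]
contact_force: [0.3, 0.2, 0.6]
gripper_width: 0.0431
```

```bash
cat >> h.py <<'E'
from scipy.spatial.transform import Rotation as Ro
def to(x,y,z):
    s=get_state();R=Ro.from_euler("xyz",s["eef_rot"],degrees=True).as_matrix()
    print("t %.3f"%s["time_s"],"tcp",s["tcp_pos"].round(4),s["eef_rot"].round(1),"F",s["contact_force"].round(2),"w %.4f"%s["gripper_width"],"slide",(R.T@(np.array([x,y,z])-s["tcp_pos"])).round(4))
E
python3 -c "
from h import *
to(.521,.193,.100)"
```

```text
t 0.725 tcp [0.3998 0.3859 0.2263] [180.   0. -22.] F [0.29 0.18 0.63] w 0.0431 slide [0.1846 0.1335 0.1264]
```

Emit:
{"method": "apply_moves", "body": {"commands": [{"grip": 1, "slide": [0.046, 0.033, 0], "roll": -3}, {"grip": 1, "slide": [0.092, 0.066, 0], "roll": -6}, {"grip": 1, "slide": [0.138, 0.1, 0.04], "roll": -9}, {"grip": 1, "slide": [0.184, 0.134, 0.08], "roll": -12}, {"grip": 1, "slide": [0.184, 0.134, 0.13], "roll": -15}]}}

```text
time_s: 1.35
tcp_pos: [0.5217, 0.1928, 0.0967]
eef_rot: [-179.9, -0.2, -7.0]
contact_force: [1.3, 0.7, -1.3]
gripper_width: 0.0008
```

Emit:
{"method": "apply_moves", "body": {"commands": [{"grip": 1, "slide": [0, 0, 0], "roll": 0}, {"grip": 1, "slide": [0, 0, 0], "roll": 0}]}}

```text
time_s: 1.6
tcp_pos: [0.5205, 0.1953, 0.0979]
eef_rot: [-180.0, -0.1, -7.0]
contact_force: [-0.2, 0.4, 0.5]
gripper_width: 0.0004
```

```bash
python3 -c "
from h import *
to(.521,.193,.0745)
p,d=capture('scene');cv2.imwrite('pics/s1.png',cv2.resize(p[130:300,250:460,::-1],None,fx=3,fy=3))
to(.521,.193,.0745)"
```

```text
t 1.600 tcp [0.5205 0.1953 0.0979] [-1.8e+02 -1.0e-01 -7.0e+00] F [-0.23  0.44  0.49] w 0.0004 slide [0.0008 0.0022 0.0234]
t 1.650 tcp [0.5207 0.1959 0.0986] [-1.799e+02 -1.000e-01 -7.000e+00] F [ 0.64 -0.25  0.  ] w 0.0005 slide [0.0006 0.0029 0.0241]
```

View pics/s1.png

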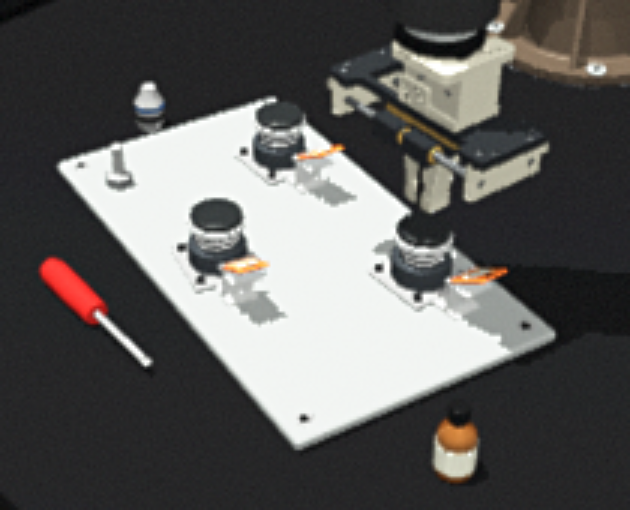

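The fingers hang above the pad at (425,225) in the crop and the tags are clear. I press in steps and watch the force.

Emit:
{"method": "apply_moves", "body": {"commands": [{"grip": 1, "slide": [0, 0.002, 0.015], "roll": 0}, {"grip": 1, "slide": [0, 0.002, 0.021], "roll": 0}, {"grip": 1, "slide": [0, 0.002, 0.025], "roll": 0}, {"grip": 1, "slide": [0, 0.002, 0.027], "roll": 0}, {"grip": 1, "slide": [0, 0.002, 0.027], "roll": 0}]}}

```text
time_s: 2.28
tcp_pos: [0.5192, 0.1928, 0.07]
eef_rot: [-180.0, 0.0, -7.0]
contact_force: [-4.6, 0.6, 5.9]
gripper_width: 0.0005
```

Emit:
{"method": "apply_moves", "body": {"commands": [{"grip": 1, "slide": [0, 0, 0.0015], "roll": 0}, {"grip": 1, "slide": [0, 0, 0.003], "roll": 0}, {"grip": 1, "slide": [0, 0, 0.003], "roll": 0}, {"grip": 1, "slide": [0, 0, 0.003], "roll": 0}]}}

```text
time_s: 2.78
tcp_pos: [0.5192, 0.1929, 0.0675]
eef_rot: [-180.0, -0.0, -7.0]
contact_force: [-5.1, -0.1, 10.5]
gripper_width: 0.0009
```

At 6.5 mm it pushes back with 10.5 N, so this one looks sound. I lift and go to the far pad.

Emit:
{"method": "apply_moves", "body": {"commands": [{"grip": 1, "slide": [0, 0, -0.006], "roll": 0}, {"grip": 1, "slide": [0, 0, -0.035], "roll": 0}, {"grip": 1, "slide": [0.046, 0.043, -0.035], "roll": 4}, {"grip": 1, "slide": [0.092, 0.086, -0.035], "roll": 8}, {"grip": 1, "slide": [0.139, 0.129, -0.035], "roll": 13}]}}

```text
time_s: 3.4
tcp_pos: [0.6417, 0.0481, 0.1019]
eef_rot: [-180.0, -0.0, -20.1]
contact_force: [0.5, 2.4, 0.7]
gripper_width: 0.0003
```

Emit:
{"method": "apply_moves", "body": {"commands": [{"grip": 1, "slide": [0, 0, 0], "roll": 0}, {"grip": 1, "slide": [0, 0, 0], "roll": 0}]}}

```text
time_s: 3.65
tcp_pos: [0.6401, 0.0488, 0.101]
eef_rot: [180.0, 0.0, -20.0]
contact_force: [0.7, 0.2, 0.9]
gripper_width: 0.0004
```

```bash
python3 -c "
from h import *
to(.6415,.0475,.069)"
```

```text
t 3.650 tcp [0.6401 0.0488 0.101 ] [180.   0. -20.] F [0.74 0.15 0.89] w 0.0004 slide [0.0018 0.0007 0.032 ]
```

Emit:
{"method": "apply_moves", "body": {"commands": [{"grip": 1, "slide": [0.001, 0.001, 0.018], "roll": 0}, {"grip": 1, "slide": [0.001, 0.001, 0.025], "roll": 0}, {"grip": 1, "slide": [0.001, 0.001, 0.029], "roll": 0}, {"grip": 1, "slide": [0.001, 0.001, 0.031], "roll": 0}, {"grip": 1, "slide": [0.001, 0.001, 0.031], "roll": 0}]}}

```text
time_s: 4.28
tcp_pos: [0.6405, 0.0484, 0.0708]
eef_rot: [180.0, 0.0, -19.9]
contact_force: [-1.8, -0.3, 3.6]
gripper_width: 0.0004
```

Emit:
{"method": "apply_moves", "body": {"commands": [{"grip": 1, "slide": [0, 0, 0.0015], "roll": 0}, {"grip": 1, "slide": [0, 0, 0.003], "roll": 0}, {"grip": 1, "slide": [0, 0, 0.003], "roll": 0}, {"grip": 1, "slide": [0, 0, 0.003], "roll": 0}]}}

```text
time_s: 4.78
tcp_pos: [0.6407, 0.0483, 0.0684]
eef_rot: [-180.0, -0.0, -20.0]
contact_force: [-5.0, 2.5, 6.5]
gripper_width: 0.0007
```

6.5 N at about 5.6 mm is unclear, so I press 1.5 mm more and take several readings.

Emit:
{"method": "apply_moves", "body": {"commands": [{"grip": 1, "slide": [0, 0, 0.0015], "roll": 0}, {"grip": 1, "slide": [0, 0, 0.0015], "roll": 0}, {"grip": 1, "slide": [0, 0, 0.0015], "roll": 0}]}}

```text
time_s: 5.15
tcp_pos: [0.6407, 0.0483, 0.0671]
eef_rot: [-180.0, -0.0, -20.0]
contact_force: [-5.3, 2.9, 9.9]
gripper_width: 0.0002
```

```bash
python3 -c "
from h import *
for i in range(4):
    to(.6415,.0475,.069);capture('scene')"
```

```text
t 5.150 tcp [0.6407 0.0483 0.0671] [-180.   -0.  -20.] F [-5.26  2.86  9.9 ] w 0.0002 slide [ 0.001   0.0005 -0.0019]
t 5.200 tcp [0.6407 0.0483 0.0672] [-180.   -0.  -20.] F [-5.96  1.86  9.84] w 0.0003 slide [ 0.001   0.0005 -0.0018]
t 5.250 tcp [0.6407 0.0483 0.0672] [-180.   -0.  -20.] F [-6.03  2.19  9.54] w 0.0006 slide [ 0.001   0.0005 -0.0018]
t 5.300 tcp [0.6407 0.0483 0.0672] [-180.   -0.  -20.] F [-5.73  2.18  9.45] w 0.0006 slide [ 0.001   0.0005 -0.0018]
```

This one looks sound as well, at 9.7 N for about 6.9 mm. Now the third pad.

Emit:
{"method": "apply_moves", "body": {"commands": [{"grip": 1, "slide": [0, 0, -0.006], "roll": 0}, {"grip": 1, "slide": [0, 0, -0.035], "roll": 0}, {"grip": 1, "slide": [-0.041, 0.046, -0.035], "roll": -4}, {"grip": 1, "slide": [-0.082, 0.092, -0.035], "roll": -8}, {"grip": 1, "slide": [-0.124, 0.139, -0.035], "roll": -11}]}}

```text
time_s: 5.98
tcp_pos: [0.4762, -0.0408, 0.1011]
eef_rot: [-180.0, -0.1, -8.9]
contact_force: [0.2, 0.1, 0.6]
gripper_width: 0.0003
```

Emit:
{"method": "apply_moves", "body": {"commands": [{"grip": 1, "slide": [0, 0, 0], "roll": 0}, {"grip": 1, "slide": [0, 0, 0], "roll": 0}]}}

```text
time_s: 6.22
tcp_pos: [0.4783, -0.04, 0.1019]
eef_rot: [-180.0, -0.1, -9.0]
contact_force: [1.0, -1.1, 0.7]
gripper_width: 0.0008
```

```bash
python3 -c "
from h import *
to(.477,-.040,.069)"
```

```text
t 6.225 tcp [ 0.4783 -0.04    0.1019] [-1.8e+02 -1.0e-01 -9.0e+00] F [ 1.04 -1.13  0.66] w 0.0008 slide [-0.0014  0.0003  0.0329]
```

Emit:
{"method": "apply_moves", "body": {"commands": [{"grip": 1, "slide": [-0.001, 0, 0.018], "roll": 0}, {"grip": 1, "slide": [-0.001, 0, 0.026], "roll": 0}, {"grip": 1, "slide": [-0.001, 0, 0.03], "roll": 0}, {"grip": 1, "slide": [-0.001, 0, 0.032], "roll": 0}, {"grip": 1, "slide": [-0.001, 0, 0.032], "roll": 0}]}}

```text
time_s: 6.85
tcp_pos: [0.4768, -0.0397, 0.0692]
eef_rot: [-180.0, -0.0, -9.0]
contact_force: [0.3, 0.1, 0.6]
gripper_width: 0.0005
```

Emit:
{"method": "apply_moves", "body": {"commands": [{"grip": 1, "slide": [0, 0, 0.0015], "roll": 0}, {"grip": 1, "slide": [0, 0, 0.003], "roll": 0}, {"grip": 1, "slide": [0, 0, 0.003], "roll": 0}, {"grip": 1, "slide": [0, 0, 0.003], "roll": 0}]}}

```text
time_s: 7.35
tcp_pos: [0.4768, -0.0398, 0.0664]
eef_rot: [-180.0, -0.1, -9.0]
contact_force: [0.0, 1.3, 4.9]
gripper_width: 0.0004
```

```bash
python3 -c "
from h import *
for i in range(4):
    to(.477,-.04,.069);capture('scene')"
```

```text
t 7.350 tcp [ 0.4768 -0.0398  0.0664] [-1.8e+02 -1.0e-01 -9.0e+00] F [0.01 1.3  4.93] w 0.0004 slide [ 0.0002  0.0002 -0.0026]
t 7.400 tcp [ 0.4768 -0.0398  0.0664] [-1.8e+02 -1.0e-01 -9.0e+00] F [0.8  1.8  5.48] w 0.0004 slide [ 0.0002  0.0002 -0.0026]
t 7.450 tcp [ 0.4768 -0.0398  0.0664] [-1.8e+02 -1.0e-01 -9.0e+00] F [0.79 1.3  6.29] w 0.0005 slide [ 0.0002  0.0002 -0.0026]
t 7.500 tcp [ 0.4768 -0.0398  0.0664] [-1.8e+02 -1.0e-01 -9.0e+00] F [0.04 0.83 6.37] w 0.0006 slide [ 0.0002  0.0002 -0.0026]
```

Emit:
{"method": "apply_moves", "body": {"commands": [{"grip": 1, "slide": [0, 0, 0.0015], "roll": 0}, {"grip": 1, "slide": [0, 0, 0.0015], "roll": 0}, {"grip": 1, "slide": [0, 0, 0.0015], "roll": 0}]}}

```text
time_s: 7.92
tcp_pos: [0.4768, -0.0398, 0.0649]
eef_rot: [-180.0, -0.1, -9.0]
contact_force: [-0.4, 1.6, 4.9]
gripper_width: 0.0005
```

```bash
python3 -c "
from h import *
for i in range(4):
    to(.477,-.04,.069);capture('scene')"
```

```text
t 7.925 tcp [ 0.4768 -0.0398  0.0649] [-1.8e+02 -1.0e-01 -9.0e+00] F [-0.39  1.62  4.85] w 0.0005 slide [ 0.0002  0.0002 -0.0041]
t 7.975 tcp [ 0.4768 -0.0397  0.0648] [-180.   -0.   -9.] F [1.06 1.08 5.51] w 0.0003 slide [ 0.0003  0.0002 -0.0042]
t 8.025 tcp [ 0.4768 -0.0398  0.0649] [-1.8e+02 -1.0e-01 -9.0e+00] F [1.8  1.46 6.13] w 0.0005 slide [ 0.0002  0.0002 -0.0041]
t 8.075 tcp [ 0.4769 -0.0398  0.0649] [-1.8e+02 -1.0e-01 -9.0e+00] F [-0.5   1.03  4.78] w 0.0004 slide [ 0.0002  0.0002 -0.0041]
```

About 5.3 N at about 9 mm means this mount is soft. I lift, swing the arm out of view, and check the resting heights with depth.

Emit:
{"method": "apply_moves", "body": {"commands": [{"grip": 1, "slide": [0, 0, -0.01], "roll": 0}, {"grip": 1, "slide": [0, 0, -0.06], "roll": 0}, {"grip": 1, "slide": [-0.02, 0.05, -0.09], "roll": 0}, {"grip": 1, "slide": [-0.03, 0.1, -0.12], "roll": 0}, {"grip": 1, "slide": [-0.045, 0.155, -0.14], "roll": 0}]}}

```text
time_s: 8.75
tcp_pos: [0.4068, -0.1871, 0.2064]
eef_rot: [-180.0, -0.1, -8.9]
contact_force: [1.0, -1.1, 0.2]
gripper_width: 0.0003
```

Emit:
{"method": "apply_moves", "body": {"commands": [{"grip": 1, "slide": [-0.01, 0.05, 0], "roll": 0}, {"grip": 1, "slide": [-0.02, 0.1, 0], "roll": 0}, {"grip": 1, "slide": [-0.03, 0.15, 0], "roll": 0}, {"grip": 1, "slide": [-0.03, 0.17, 0], "roll": 0}]}}

```text
time_s: 9.25
tcp_pos: [0.3494, -0.3509, 0.2046]
eef_rot: [-180.0, 0.1, -9.1]
contact_force: [0.0, 0.5, 0.4]
gripper_width: 0.0004
```

```bash
python3 - <<'E'
from h import *
d0=np.load("top_d.npy")
ds=[]
for i in range(4):
    p,d=capture("top");ds.append(d)
cv2.imwrite("pics/top1.png",p[:,:,::-1]);d=np.mean(ds,0);np.save("top_d1.npy",d)
to(.4883,.0318,.1)
W0=cloud("top",d0);W=cloud("top",d)
yy,xx=np.mgrid[0:400,0:640]
for u,v in[(326.1,191.9),(264.5,242.5),(364.2,261.8),(340,230),(300,182),(236,239),(333,258)]:
    m=np.hypot(xx-u,yy-v)<(8 if 1 else 0)
    print(u,v,"z0 %.2f z1 %.2f mm"%(1e3*np.median(W0[m][:,2]),1e3*np.median(W[m][:,2])))
E
```

```text
t 9.450 tcp [ 0.3507 -0.349   0.2044] [-1.8e+02  1.0e-01 -9.1e+00] F [0.08 0.54 0.49] w 0.0005 slide [ 0.0759 -0.3977  0.1045]
326.1 191.9 z0 73.91 z1 72.22 mm
264.5 242.5 z0 73.93 z1 72.41 mm
364.2 261.8 z0 73.98 z1 69.89 mm
340 230 z0 13.81 z1 13.78 mm
300 182 z0 60.44 z1 60.17 mm
236 239 z0 61.43 z1 61.12 mm
333 258 z0 62.80 z1 62.71 mm
```

View pics/top1.png

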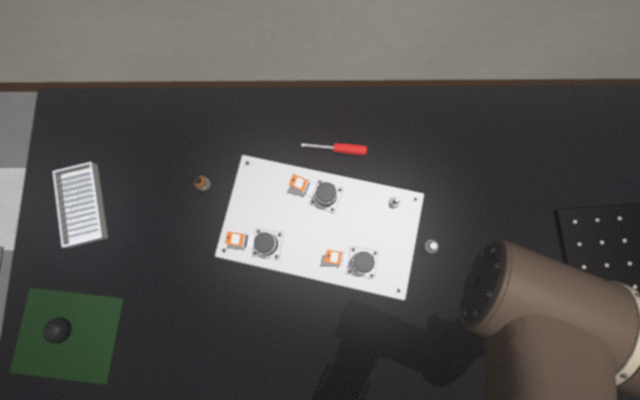

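The pads now rest 1.7, 1.5 and 4.1 mm low, so the soft mount is the one at (0.477, -0.040). The picture shows all tags up and everything in place. Next I go above that mount's tag.

Emit:
{"method": "apply_moves", "body": {"commands": [{"grip": 1, "slide": [0.01, -0.055, 0], "roll": 0}, {"grip": 1, "slide": [0.02, -0.11, 0], "roll": 0}, {"grip": 1, "slide": [0.03, -0.165, 0], "roll": 0}, {"grip": 1, "slide": [0.04, -0.22, 0], "roll": 0}, {"grip": 1, "slide": [0.05, -0.275, 0], "roll": 0}]}}

```text
time_s: 10.07
tcp_pos: [0.4437, -0.0826, 0.205]
eef_rot: [-180.0, -0.0, -8.9]
contact_force: [1.2, -0.5, 0.9]
gripper_width: 0.0005
```

Emit:
{"method": "apply_moves", "body": {"commands": [{"grip": 1, "slide": [0.01, -0.05, 0], "roll": 0}, {"grip": 1, "slide": [0.02, -0.1, 0], "roll": 0}, {"grip": 1, "slide": [0.027, -0.126, 0.05], "roll": 0}, {"grip": 1, "slide": [0.027, -0.126, 0.1], "roll": 0}, {"grip": 1, "slide": [0.027, -0.126, 0.1], "roll": 0}]}}

```text
time_s: 10.7
tcp_pos: [0.487, 0.0349, 0.1019]
eef_rot: [179.8, 0.4, -8.9]
contact_force: [0.0, 0.2, 0.5]
gripper_width: 0.0
```

```bash
python3 -c "
from h import *
p,d=capture('scene');cv2.imwrite('pics/s2.png',cv2.resize(p[130:300,250:460,::-1],None,fx=3,fy=3))
to(.489,.035,.051)"
```

```text
t 10.750 tcp [0.489  0.0351 0.1043] [179.9   0.2  -8.9] F [0.38 0.26 1.75] w 0.0004 slide [ 0.0001 -0.      0.0533]
```

View pics/s2.png

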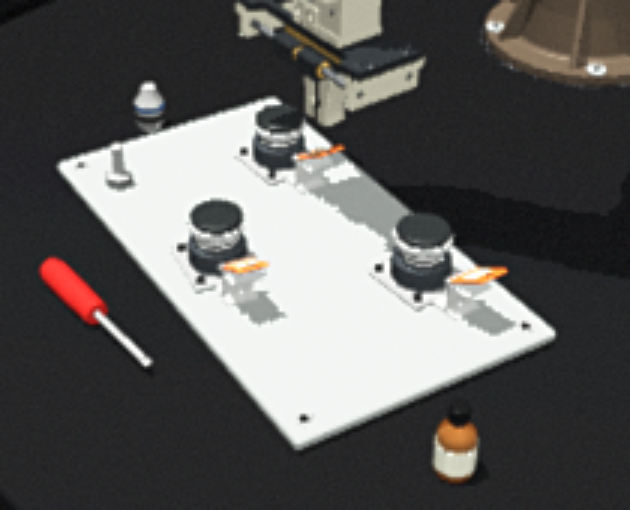

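The fingertips (325,115) hang over the tag (320,155). I push it down.

Emit:
{"method": "apply_moves", "body": {"commands": [{"grip": 1, "slide": [0, 0, 0.022], "roll": 0}, {"grip": 1, "slide": [0, 0, 0.032], "roll": 0}, {"grip": 1, "slide": [0, 0, 0.04], "roll": 0}, {"grip": 1, "slide": [0, 0, 0.047], "roll": 0}, {"grip": 1, "slide": [0, 0, 0.05], "roll": 0}]}}

```text
time_s: 11.38
tcp_pos: [0.4906, 0.035, 0.0547]
eef_rot: [-180.0, -0.0, -9.0]
contact_force: [0.7, 1.2, 2.2]
gripper_width: 0.0006
```

Emit:
{"method": "apply_moves", "body": {"commands": [{"grip": 1, "slide": [0, 0, 0.0015], "roll": 0}, {"grip": 1, "slide": [0, 0, 0.003], "roll": 0}, {"grip": 1, "slide": [0, 0, 0.003], "roll": 0}]}}

```text
time_s: 11.75
tcp_pos: [0.4905, 0.035, 0.0518]
eef_rot: [-180.0, -0.0, -9.0]
contact_force: [-0.0, 1.5, 2.1]
gripper_width: 0.0006
```

Emit:
{"method": "apply_moves", "body": {"commands": [{"grip": 1, "slide": [0, 0, 0.001], "roll": 0}, {"grip": 1, "slide": [0, 0, 0.002], "roll": 0}, {"grip": 1, "slide": [0, 0, 0.002], "roll": 0}, {"grip": 1, "slide": [0, 0, 0.002], "roll": 0}]}}

```text
time_s: 12.25
tcp_pos: [0.4906, 0.035, 0.0513]
eef_rot: [-180.0, -0.1, -8.9]
contact_force: [-6.6, 1.9, 21.2]
gripper_width: 0.0005
```

The tag has bottomed on its bracket: z stops at 0.0513 and the force jumps to 21 N. I lift and withdraw to look.

Emit:
{"method": "apply_moves", "body": {"commands": [{"grip": 1, "slide": [0, 0, -0.02], "roll": 0}, {"grip": 1, "slide": [0, 0, -0.08], "roll": 0}, {"grip": 1, "slide": [0, 0, -0.14], "roll": 0}, {"grip": 1, "slide": [-0.01, 0.05, -0.15], "roll": 0}, {"grip": 1, "slide": [-0.02, 0.11, -0.15], "roll": 0}]}}

```text
time_s: 12.88
tcp_pos: [0.453, -0.0712, 0.2007]
eef_rot: [-180.0, -0.1, -8.9]
contact_force: [1.4, -1.0, -0.3]
gripper_width: 0.0008
```

Emit:
{"method": "apply_moves", "body": {"commands": [{"grip": 1, "slide": [-0.01, 0.055, 0], "roll": 0}, {"grip": 1, "slide": [-0.02, 0.11, 0], "roll": 0}, {"grip": 1, "slide": [-0.03, 0.165, 0], "roll": 0}, {"grip": 1, "slide": [-0.04, 0.22, 0], "roll": 0}, {"grip": 1, "slide": [-0.05, 0.275, 0], "roll": 0}]}}

```text
time_s: 13.5
tcp_pos: [0.3594, -0.3358, 0.1993]
eef_rot: [-180.0, 0.0, -9.0]
contact_force: [1.2, -0.9, -0.2]
gripper_width: 0.0004
```

Emit:
{"method": "apply_moves", "body": {"commands": [{"grip": 1, "slide": [0, 0, 0], "roll": 0}, {"grip": 1, "slide": [0, 0, 0], "roll": 0}]}}

```text
time_s: 13.75
tcp_pos: [0.3601, -0.3344, 0.199]
eef_rot: [-180.0, 0.1, -9.1]
contact_force: [1.1, 0.0, 0.4]
gripper_width: 0.0005
```

```bash
python3 - <<'E'
from h import *
d0=np.load("top_d.npy");p0=np.load("top_p.npy")
ds=[]
for i in range(4):
    p,d=capture("top");ds.append(d)
q,_=capture("scene")
cv2.imwrite("pics/fin.png",np.vstack([cv2.resize(p[140:310,190:450,::-1],(520,300)),cv2.resize(q[130:300,250:460,::-1],(520,300))]))
d=np.median(ds,0);to(0,0,0)
W0=cloud("top",d0);W=cloud("top",d)
yy,xx=np.mgrid[0:400,0:640]
for u,v in[(326.1,191.9),(264.5,242.5),(364.2,261.8),(340,230)]:
    m=np.hypot(xx-u,yy-v)<8
    print(u,v,"z0 %.2f z1 %.2f mm"%(1e3*np.median(W0[m][:,2]),1e3*np.median(W[m][:,2])))
for u,v in [(300,182),(236,239),(333,258)]:
    for WW in(W0,W):
        m=np.hypot(xx-u,yy-v)<6
        T=WW[m];c=np.median(T,0);A=np.c_[T[:,:2]-c[:2],np.ones(len(T))];k=np.linalg.lstsq(A,T[:,2],rcond=None)[0]
        print("tag",c.round(4),"slope",np.degrees(np.arctan(np.hypot(*k[:2]))).round(1))
E
```

```text
t 14.000 tcp [ 0.3614 -0.3335  0.1997] [-180.    -0.    -8.9] F [0.23 0.78 0.34] w 0.0007 slide [-0.4086 -0.2738  0.1996]
326.1 191.9 z0 73.91 z1 72.26 mm
264.5 242.5 z0 73.93 z1 72.52 mm
364.2 261.8 z0 73.98 z1 70.11 mm
340 230 z0 13.81 z1 13.71 mm
tag [0.668  0.1113 0.0613] slope 75.3
tag [0.6677 0.1114 0.0615] slope 29.7
tag [0.5291 0.2614 0.0622] slope 74.8
tag [0.5292 0.2616 0.0619] slope 31.2
tag [0.4855 0.0314 0.0642] slope 34.8
tag [0.4858 0.0312 0.0514] slope 16.2
```

View pics/fin.png

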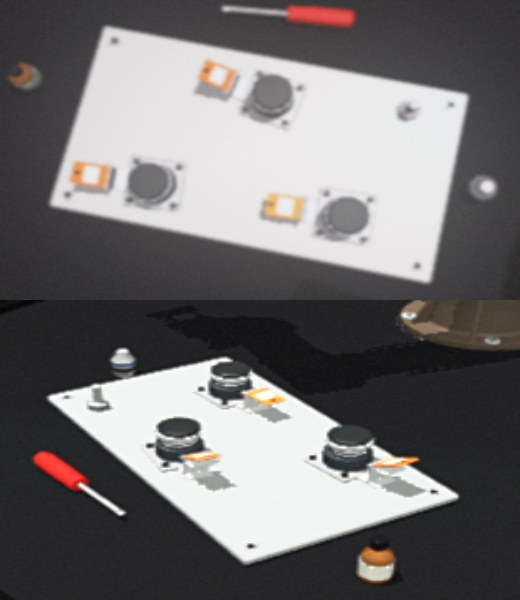

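The tag's height, 51.4 mm, is right for lying flat. The fitted slope of 16° disagrees, probably because edge pixels got into the fit. I'll redo the fit on the tag's interior.

```bash
python3 - <<'E'
from h import *
ds=[capture("top")[1] for i in range(4)]
W=cloud("top",np.median(ds,0))
yy,xx=np.mgrid[0:400,0:640]
for r in(3,4,5):
    T=W[np.hypot(xx-332,yy-258.5)<r];T=T[abs(T[:,2]-.0515)<.006];c=T.mean(0)
    k=np.linalg.lstsq(np.c_[T[:,:2]-c[:2],np.ones(len(T))],T[:,2],rcond=None)[0]
    print(r,len(T),c.round(4),np.degrees(np.arctan(k[:2])).round(1))
a=W[255:263,324:341,2]*1e3;print(np.median(a,0).round(1))
E
```

```text
3 26 [0.4846 0.0336 0.0518] [-1.1  3.2]
4 48 [0.4846 0.0336 0.0516] [1.  1.4]
5 75 [0.485  0.0335 0.0515] [ 3.5 -0.2]
[51.1 51.1 51.5 51.3 51.2 51.5 52.5 51.9 51.2 52.2 51.2 51.1 51.3 50.9
 51.4 51.2 51.1]
```

The tag is level at about 51.4 mm across its length, so I hand in.

```bash
python3 -c "
from plant import *
print(close_job())"
```

```text
the job is handed in; nothing more can be done
None
```

I pressed all three pads and found the soft mount: the one at about (0.477, -0.040). I pushed its tag down flat and handed the job in at about 14 s; no verdict came back.

| Mount at (x, y) | Push-back force | Pressed about | Rests low by (final depth check) |
|---|---|---|---|
| (0.521, 0.193) | 10.5 N | 6.5 mm | 1.4 mm |
| (0.6415, 0.0475) | 9.7 N | 6.9 mm | 1.7 mm |
| (0.477, -0.040), soft | 5.3 N | 9 mm | 3.9 mm |

**Tags:** the pushed tag's upper face is level at about 51.4 mm, where flat should be 51.5 mm. The other two still stand at about 30°.

**Bystanders:** they look unmoved in the last pictures, though I did not measure them again. The arm had withdrawn clear of everything.

**Disagreements:**
- The force readings were noisy. One early reading on the second pad (6.5 N at 5.6 mm) was unclear, and on the soft pad the first read only 0.6 N. Pressing further and the resting heights settled both.
- A first slope fit on the pushed tag gave 16°, probably from edge pixels. A refit on its interior gave no more than 4°.

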